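Lids on the leftovers pots

TASK

Lunch is over and two of the pots on the counter are to be closed: put the blue lid on the blue pot and the green lid on the green pot, each fully home, level, with the plug inside the mouth. The pots must stay standing upright on the counter; set the lids down rather than dropping them.

Things in the scene. Friction and masses are not known exactly. Their poses are not given: they have to be found in the camera images.
- blue_pot: blue round stoneware pot, open on top, standing loose: 100 mm outer diameter at the rim, 92 mm at the foot, 80 mm high, walls 4 mm, mouth 92 mm wide inside; empty, about 0.45 kg. Origin: centre of its underside; z points up out of the mouth.
- green_pot: green round stoneware pot, open on top, standing loose: 100 mm outer diameter at the rim, 92 mm at the foot, 80 mm high, walls 4 mm, mouth 92 mm wide inside; empty, about 0.45 kg. Origin: centre of its underside; z points up out of the mouth.
- blue_lid: blue round lid lying loose, knob up, about 0.14 kg: disc 112 mm wide, 7 mm thick; under it a plug 72 mm wide (64 at its foot), 12 mm deep, loose in a pot's mouth; on top a central round knob 26 mm wide, 30 mm high, to grip. Origin: centre of the plug's underside, z up. Disc top 19 mm, knob top 50 mm above it. Home on the pot, the disc rests on the rim, origin 68 mm above the pot's.
- green_lid: green round lid lying loose, knob up, about 0.14 kg: disc 112 mm wide, 7 mm thick; under it a plug 72 mm wide (64 at its foot), 12 mm deep, loose in a pot's mouth; on top a central round knob 26 mm wide, 30 mm high, to grip. Origin: centre of the plug's underside, z up. Disc top 19 mm, knob top 50 mm above it. Home on the pot, the disc rests on the rim, origin 68 mm above the pot's.
There are look-alikes about, which are no part of the job. Leave any purple look-alike of the green_pot alone. Leave any yellow look-alike of the blue_lid alone.

How it is judged:
By the outcome, as a careful person would: the job done as asked, in the order asked, and still so for the second after the job is handed in, with the robot touching nothing.
It also fails if it takes over 59 s, if anything falls off the work surface, if the arm or the gripper's body presses on something with over 40 N, if the wrist force passes 120 N, or if a joint passes its speed limit or range.

ROBOT

A 6-joint arm with a two-finger parallel gripper is mounted at the origin on the work surface. World frame = base frame: x ahead of the robot, y to its left, z up, the work surface at z = 0. Lengths are in m, angles in rad, forces in N, time in s.
With the tool pointing down it reaches from about 0.275 to 1 m from the base axis. Payload 8.4 kg.
Tool frame: the origin (TCP) lies on the centre line of the jaws, within the pads' length; the fingertips stand 17 mm ahead of it and the grasp point (between the pads) lies 2 mm behind it (bot.tcp_to_tips is the y of the fingertips in the tool frame, in m); y points along the fingers, z is the direction in which the jaws open and shut, and the axes are right-handed (so a half turn about y gives the same grasp; the last joint's range is limited). The gripper opens to 85 mm and grips with 20 to 120 N. Pads are 22 mm wide; open, the fingers measure 114 mm over their backs; the gripper's body (76 mm by 85 mm) begins 54 mm behind the grasp point. The pads swing forward as they close: fully open they stand 13 mm farther back than shut.
Start: joints at [-1.348, 0.353, 1.633, -0, 1.155, -0.002], TCP at [0.139, -0.609, 0.248] pointing down, gripper open.
Joint ranges: [-2.63, 2.63], [-0.92, 2.1], [0.06, 2.66], [-1.3, 4.44], [0, 2.69], [-3.02, 3.02]. Speed limits (rad/s): [2.22, 2.22, 2.79, 3.14, 3.14, 3.14].

INTERFACE

Orientations are given as a unit quaternion [x, y, z, w].
In Python, from workcell import bot, hand, kinematics, get_obs, vision, hand_in gives the robot as it stands. The module is installed in compiled form; this text tells all that it offers. Calls block until the motion is done:
- bot.reach(position, orientation): joint-space move of the TCP to a pose.
- bot.servo_line(position, ori=None, velocity=0.15): straight line of the TCP; ori=None keeps the orientation; velocity is the mean speed in m/s.
- bot.goto_joints(angles): joint-space move.
- hand.move_gripper(opening, strength=None): finger opening in m; strength is the grip in N (None keeps the last); returns when the fingers have stopped.
- bot.dwell(seconds).
- kinematics.solve_ik(position, orientation): joint angles nearest the present ones, or None.
- get_obs(): the state.
- vision.read_camera(name): name is "scene" or "top"; returns a dict with "frame" (400x640x3 uint8, red, green, blue), "intrinsics" (3x3 intrinsics, pixels), "view" (4x4, takes a point from world to camera coordinates). Camera axes: x right, y down, z forward; pixel columns grow to the right and rows downward; lengths in m; the calibration is good to about 2 mm. A picture is of the moment at which its call begins. There is no depth.
A pose or a line that the arm cannot do raises bot.IKError and nothing moves.
- hand_in(): hands the job in, once; it reports no verdict.
The state is a dict: "time_s": time; "joint_pos": joint angles; "joint_vel": joint speeds; "joint_efforts": joint torques, N m; "position": TCP position; "orientation": TCP orientation; "wrist_force": force on the tool from outside, world axes, zero at the start; "ft_torque": the same for the moment, N m; "gripper_width": finger opening in m.
Only numpy, scipy, OpenCV 4.12 (cv2) and the standard library are available. Lean on these libraries where they do the work, as an engineer would, in place of code of your own. Each camera call takes 0.05 s, during which the arm holds its last target. There are 200 camera calls.

## Working session

There is one attempt and no reset: what is moved stays moved. The work goes in short steps, each a Python script; the robot and the scene stay as the last script left them, time stands still between calls to the robot, and variables do not carry over. Pictures are saved under pics/ and viewed, about 8 in all and at most 12, crops included, and the job is handed in when it is done.

```bash
mkdir -p pics; python3 - <<'E'
from workcell import *
import cv2,numpy as np
for n in("scene","top"):
    r=vision.read_camera(n);cv2.imwrite(f"pics/{n}0.png",r["frame"][:,:,::-1]);print(n,r["intrinsics"],np.round(r["view"],4))
o=get_obs();print(o["time_s"],o["position"],o["orientation"],bot.tcp_to_tips)
E
```

```text
scene [[415.78269361   0.         318.11788094]
 [  0.         415.78269361 198.73100796]
 [  0.           0.           1.        ]] [[ 0.9067  0.4217 -0.0017 -0.4467]
 [ 0.3132 -0.6762 -0.6668 -0.1237]
 [-0.2824  0.6041 -0.7452  0.971 ]
 [ 0.      0.      0.      1.    ]]
top [[415.13188981   0.         323.67051501]
 [  0.         415.13188981 197.80940492]
 [  0.           0.           1.        ]] [[-0.0206 -0.9995  0.0227 -0.008 ]
 [-0.9836  0.0162 -0.1794  0.4715]
 [ 0.179  -0.0261 -0.9835  0.7515]
 [ 0.      0.      0.      1.    ]]
0.1 [ 0.13921922 -0.60885569  0.24762618] [-0.07935965  0.70309869 -0.70219126  0.07925723] 0.017
```

View pics/scene0.png

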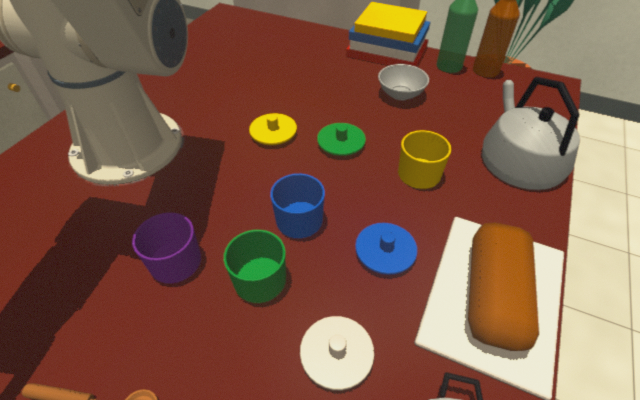

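View pics/top0.png

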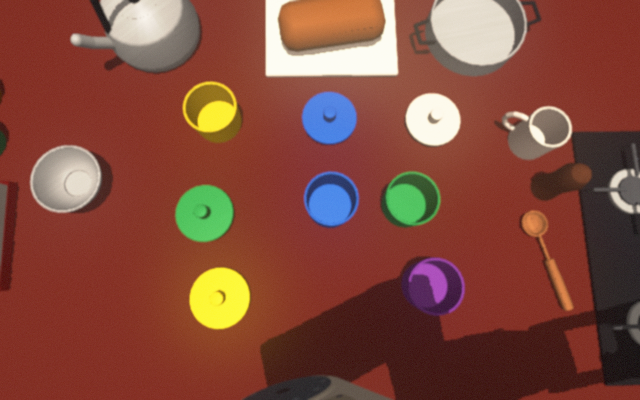

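The top view shows these candidates:
- Blue lid at (330,117), blue pot at (331,199), green lid at (204,212), green pot at (413,198).
- Look-alikes: yellow lid (219,298), white lid (433,119), purple pot (435,286), yellow pot (211,111).

I'll fit the silhouettes in both cameras and check the choice in a crop.

```bash
cat >loc.py <<'E'
from workcell import *
import cv2,numpy as np
from scipy.optimize import least_squares
HUE=dict(blue=(100,125),green=(50,80))
T=np.linspace(0,2*np.pi,72)
ring=lambda r,z:np.c_[r*np.cos(T),r*np.sin(T),z+0*T]
MODEL=dict(lid=np.r_[ring(.056,.012),ring(.056,.019),ring(.013,.05)],pot=np.r_[ring(.05,.08),ring(.046,0)])
def proj(r,P):
    c=P@r["view"][:3,:3].T+r["view"][:3,3]; p=c@r["intrinsics"].T; return (p[:,:2]/p[:,2:]).astype(np.float32)
def cen(h):
    m=cv2.moments(h); return np.array([m["m10"]/m["m00"],m["m01"]/m["m00"]]),m["m00"]
def hull(r,col,seed):
    hsv=cv2.cvtColor(r["frame"],cv2.COLOR_RGB2HSV); a,b=HUE[col]
    m=cv2.inRange(hsv,(a,110,40),(b,255,255)); n,l,st,c=cv2.connectedComponentsWithStats(m)
    ok=[i for i in range(1,n) if st[i,4]>150]
    i=min(ok,key=lambda i:np.hypot(*(c[i]-seed)))
    return cv2.convexHull(np.argwhere(l==i)[:,::-1].astype(np.float32))
def fit(kind,col,views,z=0,x0=(.45,0)):
    H=[(r,*cen(hull(r,col,s))) for r,s in views]
    f=lambda q:np.concatenate([cen(cv2.convexHull(proj(r,MODEL[kind]+[q[0],q[1],z])))[0]-c for r,c,_ in H])
    s=least_squares(f,x0,diff_step=1e-3,x_scale=.1)
    A=[cen(cv2.convexHull(proj(r,MODEL[kind]+[*s.x,z])))[1]/a for r,_,a in H]
    return s.x,s.fun,A
E
python3 - <<'E'
from loc import *
S=vision.read_camera("scene");P=vision.read_camera("top")
img=P["frame"][:,:,::-1].copy()
for k,c,s,t in[("lid","blue",(386,248),(330,117)),("lid","green",(341,140),(204,212)),("pot","blue",(298,206),(331,199)),("pot","green",(257,266),(413,198))]:
    for nm,v in(("both",[(S,s),(P,t)]),("top",[(P,t)]),("scene",[(S,s)])):
        x,f,A=fit(k,c,v,x0=(.45,0.)); print(k,c,nm,x.round(4),f.round(2),np.round(A,3))
        if nm=="both":
            cv2.polylines(img,[cv2.convexHull(proj(P,MODEL[k]+[*x,0])).astype(int)],1,(255,255,255))
            zt={"lid":.05,"pot":.08}[k]; q=proj(P,np.array([[*x,zt]]))[0].astype(int); cv2.circle(img,tuple(map(int,q)),1,(0,0,255),-1)
cv2.imwrite("pics/crop1.png",cv2.resize(img[70:260,150:460],None,fx=2.5,fy=2.5,interpolation=cv2.INTER_CUBIC))
E
```

```text
lid blue both [ 0.6433 -0.0312] [-0.01  0.23 -0.2   0.08] [1.069 1.059]
lid blue top [ 0.6435 -0.0316] [0. 0.] [1.059]
lid blue scene [ 0.6431 -0.0307] [0. 0.] [1.067]
lid green both [0.4503 0.2166] [ 0.    0.42 -0.21  0.09] [1.104 1.06 ]
lid green top [0.4505 0.2162] [ 0. -0.] [1.06]
lid green scene [0.4497 0.218 ] [ 0. -0.] [1.1]
pot blue both [ 0.4644 -0.0288] [ 0.15  0.34 -0.16  0.25] [1.06  1.057]
pot blue top [ 0.4649 -0.0291] [-0.  0.] [1.057]
pot blue scene [ 0.4637 -0.0281] [ 0. -0.] [1.058]
pot green both [ 0.4628 -0.18  ] [ 0.1   1.02 -0.84  0.57] [1.057 1.125]
pot green top [ 0.4639 -0.1817] [-0. -0.] [1.126]
pot green scene [ 0.4616 -0.1783] [-0.  0.] [1.053]
```

View pics/crop1.png

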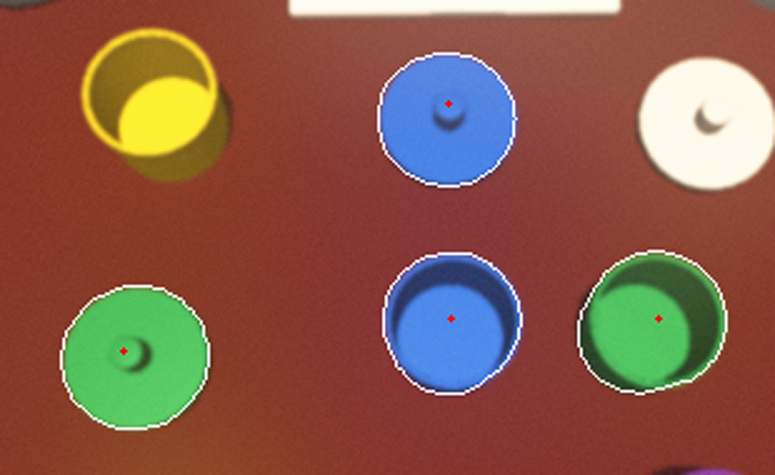

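The fits sit well on all four, and both cameras agree to within 2–3 mm, against ±10 mm of play. I'll do the blue lid first.

```bash
cat >act.py <<'E'
from loc import *
from scipy.spatial.transform import Rotation as R
Q=R.from_matrix(np.array([[1,0,0],[0,0,-1],[0,1,0]]).T).as_quat()  # columns x,y,z: y down, z along world y
G=.042
def st(n):
    o=get_obs();print(n,round(o["time_s"],2),o["position"].round(4) if hasattr(o["position"],"round") else o["position"],"F",np.round(o["wrist_force"],1),"M",np.round(o["ft_torque"],2),"w",round(o["gripper_width"],4));return o
def pick(x,y):
    hand.move_gripper(.05)
    bot.reach([x,y,.15],Q)
    bot.servo_line([x,y,G],velocity=.1); st("down")
    hand.move_gripper(.015,50); st("gripped")
    bot.servo_line([x,y,.19],velocity=.15); st("lifted")
E
python3 - <<'E'
from act import *
print(R.from_quat(Q).as_matrix().round(2).tolist())
pick(.6433,-.0312)
S=vision.read_camera("scene");cv2.imwrite("pics/s2.png",cv2.resize(S["frame"][60:320,180:500,::-1],None,fx=2,fy=2))
E
```

```text
[[1.0, 0.0, 0.0], [0.0, 0.0, 1.0], [0.0, -1.0, 0.0]]
down 4.6 [ 0.6439 -0.0312  0.0427] F [ 0.6  0.9 -0. ] M [-0.05  0.    0.04] w 0.05
gripped 4.94 [ 0.6438 -0.0312  0.0429] F [-1.6  0.   5.8] M [-0.06  0.18 -0.03] w 0.0243
lifted 6.08 [ 0.6426 -0.0312  0.1889] F [ 0.7 -0.3 -2. ] M [ 0.   -0.04  0.01] w 0.0245
```

View pics/s2.png

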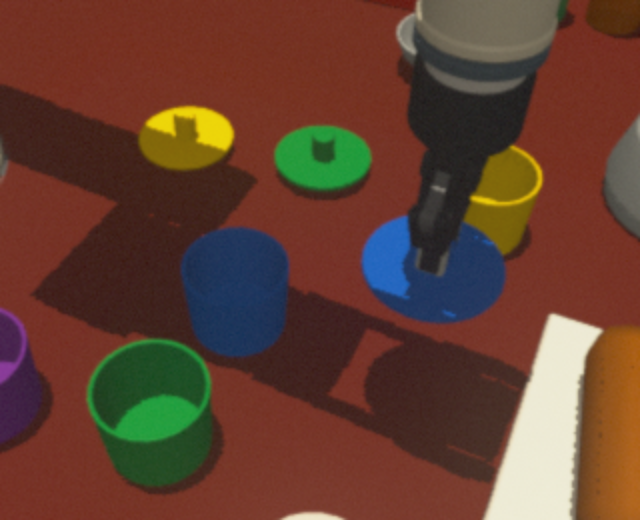

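The lid is in the jaws, but the disc (crop centre about (433,267)) may be tilted. I'll measure its tilt from the scene outline before placing it.

```bash
cat >>act.py <<'E'
def tilt(col,seed,p,z,kind="lid"):
    """fit lid x,y,z,rx,ry in scene from its disc outline (outline samples by angle about the centroid)"""
    r=vision.read_camera("scene"); h=hull(r,col,seed); c,_=cen(h)
    a=np.linspace(-np.pi,np.pi,60,endpoint=False)
    def prof(h):
        m=h.reshape(-1,2).astype(float); m=np.r_[m,m[:1]]; d=np.diff(m,axis=0); out=[]
        for t in a:
            u=np.array([np.cos(t),np.sin(t)]); n=np.array([-u[1],u[0]]); s=(m-c)@n
            k=[(m[i]+d[i]*s[i]/(s[i]-s[i+1])-c)@u for i in range(len(d)) if s[i]*s[i+1]<=0 and s[i]!=s[i+1]]
            out.append(max(k))
        return np.array(out)
    w=prof(h); disc=MODEL["lid"][:144]
    def f(q):
        P=R.from_rotvec([q[3],q[4],0]).apply(disc)+q[:3]; return prof(cv2.convexHull(proj(r,P)))-w
    s=least_squares(f,[*p,z,0,0],x_scale=[.01,.01,.01,.1,.1],diff_step=1e-3,loss="soft_l1",f_scale=.5)
    print("lid pose",s.x[:3].round(4),"tilt deg",np.degrees(s.x[3:]).round(1),"rms px",np.sqrt(np.mean(s.fun**2)).round(2))
    return r
E
python3 - <<'E'
from act import *
tilt("blue",(396,193),(.6433,-.0312),.147)
tilt("green",(341,140),(.4503,.2166),0)
st("")
E
```

```text
Traceback (most recent call last):
  File "act.py", line 27, in tilt
    s=least_squares(f,[*p,z,0,0],x_scale=[.01,.01,.01,.1,.1],diff_step=1e-3,loss="soft_l1",f_scale=.5)
  File "act.py", line 26, in f
    P=R.from_rotvec([q[3],q[4],0]).apply(disc)+q[:3]; return prof(cv2.convexHull(proj(r,P)))-w
                                                             ~~~~^^^^^^^^^^^^^^^^^^^^^^^^^^^
  File "act.py", line 22, in prof
    out.append(max(k))
               ~~~^^^
ValueError: max() iterable argument is empty
```

```bash
python3 - <<'E'
s=open('act.py').read()
s=s.replace('''    def f(q):
''','''    b=np.array([*p,z,0,0]); sc=np.array([.02,.02,.02,.2,.2])
    def f(u):
        q=b+sc*(u-2)
''')
i=s.index("    s=least_squares(f,[");j=s.index("\n",i)
s=s[:i]+'''    s=least_squares(f,2*np.ones(5),bounds=(.5,3.5),diff_step=.02,loss="soft_l1",f_scale=.5); s.x=b+sc*(s.x-2)'''+s[j:]
s=s.replace("m=h.reshape","m=h.reshape",1)
open('act.py','w').write(s)
E
cat > t.py <<'E'
from act import *
r=tilt("blue",(396,193),(.6433,-.0312),.147)
h=hull(r,"blue",(396,193));print(cv2.boundingRect(h),cv2.boundingRect(proj(r,MODEL["lid"][:144]+[.6433,-.0312,.147])))
tilt("green",(341,140),(.4503,.2166),0)
st("")
E
python3 t.py
```

```text
lid pose [ 0.6393 -0.0184  0.1319] tilt deg [-2.6 -0.3] rms px 0.59
(361, 168, 71, 53) (360, 166, 74, 57)
lid pose [ 0.4392  0.2458 -0.0254] tilt deg [-0.3 -0.6] rms px 0.14
 6.28 [ 0.6429 -0.0312  0.189 ] F [ 0.2 -0.3 -1.2] M [ 0.02  0.   -0.02] w 0.0242
```

The tilt is under 3°, which is good enough to place. I'll go down slowly and watch the force.

```bash
cat >>act.py <<'E'
def place(x,y):
    bot.servo_line([x,y,.19],velocity=.2)
    bot.servo_line([x,y,.125],velocity=.1); f0=st("above")["wrist_force"][2]
    z=.125
    while z>.107:
        z-=.002; bot.servo_line([x,y,z],velocity=.04)
        F=get_obs()["wrist_force"]
        if F[2]-f0>3 or np.hypot(*F[:2])>6: break
    st("touch z=%.3f"%z)
E
python3 - <<'E'
from act import *
place(.4644,-.0288)
S=vision.read_camera("scene");P=vision.read_camera("top")
cv2.imwrite("pics/s3.png",np.vstack([cv2.resize(S["frame"][120:270,200:440,::-1],None,fx=2,fy=2),cv2.resize(P["frame"][120:260,220:460,::-1],None,fx=2,fy=2)]))
E
```

```text
above 8.12 [ 0.4648 -0.0288  0.1252] F [-0.6  0.4 -2.3] M [ 0.03 -0.06  0.02] w 0.0242
touch z=0.109 10.12 [ 0.4647 -0.0288  0.1109] F [-8.3 -0.  31. ] M [ 0.05  1.41 -0.01] w 0.0244
```

View pics/s3.png

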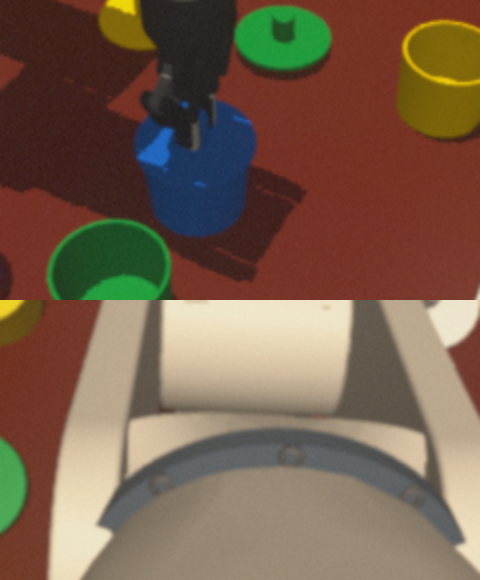

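Contact came at z≈0.111, where the lid should be home, and the scene view shows it seated on the pot. I'll ease up, release, and go on to the green lid.

```bash
python3 - <<'E'
from act import *
bot.servo_line([.4644,-.0288,.1105],velocity=.05); st("eased")
hand.move_gripper(.05); st("rel")
bot.servo_line([.4644,-.0288,.19],velocity=.15)
bot.reach([.4503,.2166,.19],Q)
S=vision.read_camera("scene");P=vision.read_camera("top")
x,f,A=fit("pot","green",[(S,(257,266)),(P,(413,198))]);print(x,f,A)
print(fit("pot","green",[(S,(257,266))])[0])
pick(.4503,.2166)
cv2.imwrite("pics/s4.png",np.vstack([cv2.resize(S["frame"][120:310,200:440,::-1],None,fx=2,fy=2),cv2.resize(P["frame"][150:260,270:510,::-1],None,fx=2,fy=2)]))
E
```

```text
eased 10.47 [ 0.4647 -0.0288  0.111 ] F [-2.2  0.7 10.6] M [ 0.04  0.38 -0.04] w 0.0244
rel 10.83 [ 0.4643 -0.0288  0.1103] F [-0.   0.3 -1. ] M [-0.03 -0.04 -0.02] w 0.0502
[ 0.46300303 -0.18013405] [ 0.14922492  1.10471537 -0.87803747  0.65829306] [1.0576918587521607, 1.131154765115621]
[ 0.46164834 -0.1783448 ]
down 14.32 [0.4507 0.2168 0.0425] F [0.2 0.  0.1] M [-0.01 -0.05  0.01] w 0.0497
gripped 14.66 [0.4507 0.2168 0.0428] F [-0.2 -0.9  5.5] M [-0.19  0.16  0.  ] w 0.0244
lifted 15.79 [0.4497 0.2163 0.1892] F [-0.3 -0.9 -1.2] M [-0.02  0.02 -0.02] w 0.0246
```

View pics/s4.png

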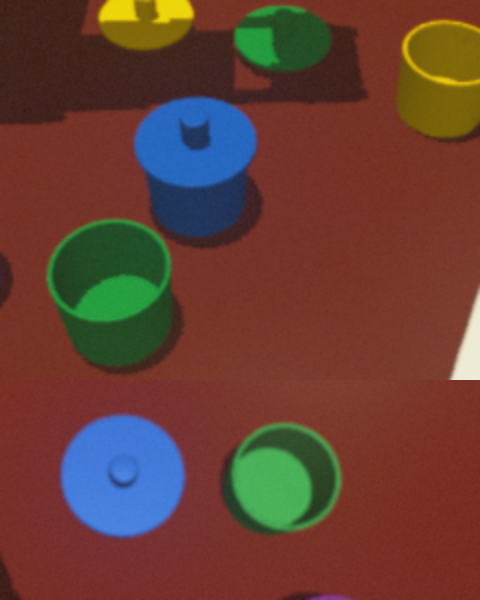

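Blue is closed and level: disc centred at top crop (123,475), with the knob upright. The green pot's rim centre reads (413,198.5) in the top image, so I'll check the fit against that and then place.

```bash
python3 - <<'E'
from act import *
S=vision.read_camera("top")
g=least_squares(lambda q:proj(S,np.array([[q[0],q[1],.08]]))[0]-[413,198.5],[.46,-.18],diff_step=1e-3).x;print("rim",g)
x,y=(g+[.4616,-.1783])/2
assert abs(x-.463)<.005 and abs(y+.179)<.005
place(x,y); z=get_obs()["position"][2]
if z>.1135: print("HIGH")
else:
    bot.servo_line([x,y,.1105],velocity=.05); st("eased")
    hand.move_gripper(.05); st("rel")
    bot.servo_line([x,y,.19],velocity=.15)
    bot.reach([.35,-.45,.25],Q); bot.dwell(.5)
S=vision.read_camera("scene");P=vision.read_camera("top")
cv2.imwrite("pics/s5.png",np.vstack([cv2.resize(S["frame"][120:310,200:440,::-1],None,fx=2,fy=2),cv2.resize(P["frame"][150:260,270:510,::-1],None,fx=2,fy=2)]))
st("end")
E
```

```text
rim [ 0.46055235 -0.17929461]
above 18.77 [ 0.4614 -0.1789  0.1253] F [ 0.2 -0.4 -1.4] M [ 0.02 -0.02 -0.01] w 0.0244
touch z=0.109 20.77 [ 0.4612 -0.1789  0.1107] F [-7.3  3.7 26.1] M [ 0.51  1.26 -0.  ] w 0.0242
eased 21.02 [ 0.4613 -0.1789  0.1109] F [-1.8  0.4  8.8] M [0.15 0.32 0.02] w 0.0243
rel 21.38 [ 0.461  -0.1788  0.1103] F [-0.5 -0.   0.5] M [0.02 0.06 0.02] w 0.0504
end 23.82 [ 0.3501 -0.4499  0.25  ] F [-0.8 -0.7 -0.1] M [-0.02  0.04  0.02] w 0.0504
```

View pics/s5.png

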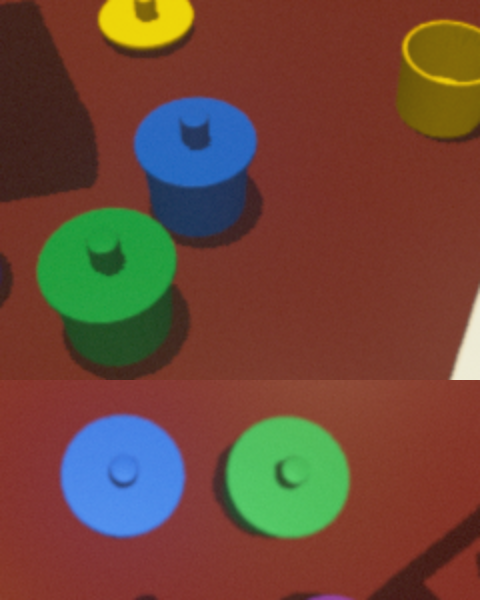

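Both lids look seated: green disc at top crop (288,476), blue at (123,475). I'll check the level numerically against the home pose, then hand in.

```bash
python3 - <<'E'
from act import *
P=vision.read_camera("top");S=vision.read_camera("scene")
# top-view disc outline area/centre versus level lid at home height, bounding box compare
for c,s,(x,y) in(("blue",(331,197),(.4644,-.0288)),("green",(414,198),(.461,-.179))):
    p,f,A=fit("lid",c,[(P,s)],z=.068,x0=(x,y))
    a=cv2.fitEllipse(hull(P,c,s)); b=cv2.fitEllipse(cv2.convexHull(proj(P,MODEL["lid"]+[*p,.068])))
    print(c,p.round(4),"seen",np.round(a[1],1),"home",np.round(b[1],1))
    l=cv2.convexHull(proj(S,MODEL["lid"][72:144]+[*p,.068])).reshape(-1,2)
    hsv=cv2.cvtColor(S["frame"],cv2.COLOR_RGB2HSV); m=cv2.inRange(hsv,(HUE[c][0],110,40),(HUE[c][1],255,255))
    yy=np.argwhere(m[:,int(l[:,0].min())-4:int(l[:,0].max())+5][:int(l[:,1].max())]); yy=yy[yy[:,0]>150 if c=="blue" else yy[:,0]>205]
    print(" scene bbox seen: x",yy[:,1].min()+int(l[:,0].min())-4,yy[:,1].max()+int(l[:,0].min())-4,"top",yy[:,0].min()," home: x",l[:,0].min(),l[:,0].max(),"top",l[:,1].min())
E
```

```text
blue [ 0.4645 -0.0287] seen [60.4 61.1] home [61.4 62. ]
 scene bbox seen: x 267 327 top 169  home: x 266.56058 328.1065 top 168.11385
green [ 0.4604 -0.1779] seen [59.9 61.9] home [60.6 62.6]
 scene bbox seen: x 219 287 top 224  home: x 217.98132 288.05664 top 222.89313
```

Both outlines match a level lid at home height to within about 1 px, so I'm handing in.

```bash
python3 -c "
from workcell import *
hand_in()"
```

```text
the job is handed in; nothing more can be done
```

I put the blue lid on the blue pot first, then the green lid on the green pot. Each was gripped by the knob, lowered until it touched, eased up and released. I handed in at about 24 s on the robot's clock, with the arm clear of everything.

- **Seating:** both lids made contact at the height where they should be fully home (TCP z about 0.111). Outlines in both cameras match a level lid at home height to within about 1 px. Lid centres are within about 1–2 mm of the pot centres.
- **Forces:** pressing down peaked at 31 N on the wrist for blue and 26 N for green. That is higher than the 3 N stop I had set, because the 2 mm steps overshot it.
- **Disagreements:** an outline fit of the lifted blue lid gave about 2.6° of tilt, but that single-camera fit was poor. For the resting green lid it gave a height 25 mm too low. The green pot's position differed by about 3–4 mm between the two cameras because of shading, so I averaged the scene fit with a rim reading from the top view.
- **Look-alikes:** I did not go near the purple pot or the yellow lid.

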